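Hold a pigment mill in pulse by its bayonet lid

ROBOT

A 6-joint arm with a two-finger parallel gripper is mounted at the origin on the work surface. World frame = base frame: x ahead of the robot, y to its left, z up, the work surface at z = 0. Lengths are in m, angles in rad, forces in N, time in s.
With the tool pointing down it reaches from about 0.275 to 0.825 m from the base axis. Payload 5.2 kg.
Tool frame: the origin (TCP) lies midway between the tips of the shut fingers; the grasp point (between the pads) lies 19 mm behind it (grip_depth is the distance from the TCP to the grasp point, in m); z points along the fingers, x is the direction in which the jaws open and shut, and the axes are right-handed (so a half turn about z gives the same grasp; the last joint's range is limited). The gripper opens to 93 mm and grips with 3 to 60 N. Pads are 15 mm wide; open, the fingers measure 128 mm over their backs; the gripper's body (75 mm by 188 mm) begins 65 mm behind the grasp point.
Start: joints at [-1.486, 0.259, 1.535, -0, 1.348, -0.203], TCP at [0.156, -0.527, 0.219] pointing down, gripper open.
Joint ranges: [-3.14, 3.14], [-0.91, 2.08], [0.19, 2.58], [-1.22, 4.36], [0.22, 2.71], [-3.12, 3.12]. Speed limits (rad/s): [2.57, 2.57, 3.14, 3.14, 3.14, 3.14].

INTERFACE

Orientations are given as [roll, pitch, yaw] about the fixed x, y, z axes, in that order (R = Rz(yaw) Ry(pitch) Rx(roll)).
In Python, from bench import * gives the robot as it stands.
- The arm moves only by the shell command python3 -m crank 'ROWS' [FORCE]. ROWS is JSON, one flat list of numbers, 7 for each row, row after row: the turn, a rotation vector about the tool's x, y, z in rad, then the shift along the tool's x, y, z in m, then the finger opening in m, from 0 to 0.093. In form: [rx, ry, rz, tx, ty, tz, fingers, rx, ry, rz, tx, ty, tz, fingers, ...]. A call has 1 to 8 rows; each row is the pose to reach, as a shift and turn from the pose commanded when the call began, along the tool's axes at that moment; what a row does not reach only later rows make up. A row lasts 1/10 s, in which the tool goes at most 50 mm and 8.59 degrees, less where a joint would pass 70% of its speed; a pose out of reach is approached as far as the arm can. A call with a gripper value outside its range is refused whole. The fingers move at their own pace and stop on an object; FORCE is the grip in N (left out, the last holds). Time passes only in rows, so rows that repeat a pose let the fingers close. It gives the time, the measured TCP pose, the force and the opening at its end, in the units of the state.
- observe(): the state, without advancing time (a new reading comes with each control period).
- snapshot(name): name is "side" or "top"; returns a dict with "color" (400x640x3 uint8, red, green, blue), "K" (3x3 intrinsics, pixels), "eye" and "attitude" of the camera in the world. Camera axes: x right, y up, looking along -z (the intrinsics and any distortion apply to the point x, -y, -z); pixel columns grow to the right and rows downward; lengths in m; the calibration is good to about 2 mm. A picture is of the moment at which its call begins. There is no depth.
- close_job(): hands the job in, once; it reports no verdict.
Trained networks look in a picture, given as the dict that the camera call returned (one of the last four; its "shot" number tells which), for a name from the list of things; names that differ only in an ending like _2 or _b are one class to them, and where a whole thing is asked for, a point or a joint stands for the part that bears it (a point fixed in the world has none). Each returns a list of dicts, best first, with "p" (0 to 1); they miss things now and then, are a little off and sometimes report something else, mostly with a low value. They report only what shows in the picture. A call takes as long as a camera call. They do not tell look-alikes from the thing itself.
- search_frame(name, picture): "box" ([centre column, centre row, width, height] in pixels, round what is visible of it).
- cut_out(name, picture): "region" (400x640 bool, what is visible of it) and "box" ([centre column, centre row, width, height] in pixels, round what is visible of it).
The state is a dict: "t": time; "q": joint angles; "qvel": joint speeds; "joint_torque": joint torques, N m; "ee_pos": TCP position; "tcp_rot": TCP orientation; "contact_force": force on the tool from outside, world axes, zero at the start; "moment": the same for the moment, N m; "opening": opening from 0.0 (shut) to 1.0 (fully open).
Only numpy, scipy, OpenCV 4.12 (cv2) and the standard library are available. Lean on these libraries where they do the work, as an engineer would, in place of code of your own. Each camera call takes 0.05 s, during which the arm holds its last target.

TASK

Set the loose metal cover onto the rim of the pigment mill's bowl so that it sits seated and level, and let go of it. Then put the blue bayonet lid over it, its two lugs fully down in the collar's notches, and twist it clockwise (seen from above) against the spring to the yellow mark, halfway to the lock; never let it go on towards the red mark, where it clicks shut. Finish while still gripping the lid and holding it at the halfway mark, because it springs back if let go, and leave the jar, the can and the ink scraper alone.

Things in the scene. Friction and masses are not known exactly. Their poses are not given: they have to be found in the camera images.
- mill: Fixed round grey bench mill, 120 mm across (144 at its foot), collar top 98 mm high. Origin: centre of its underside, z up. Aluminium lip of the collar: 93 mm inner diameter, 6 mm thick, with two 19 mm wide notches at the mill's +x and -x sides. Marks on the rim: white at each notch, yellow 30 and red (lock) 60 degrees clockwise of it, from above. Same after a half turn.
- bowl_rim (a point): Centre of the mouth of the steel bowl in the collar's middle (68 mm outside, 56 mm inside), at rim height, 100 mm above the mill's underside and 2 mm above the collar; the cover's flange rests here. Axes as the mill's.
- drive_ring (a joint): Angle of the sprung ring in the collar that the lid's lugs turn: 0 at the start, slots under the notches; grows clockwise from above; 0.524 halfway (yellow mark), lock clicks at 0.87, hard stop 1.047. The spring returns it to 0 (0.045 Nm at 0, 0.125 Nm halfway), damped. Slots, between orange dogs, are 18 mm wide for 14 mm lugs: the driven ring lags the lid by up to 0.04 rad.
- ring_seat (a point): Point on the mill's axis where the lid's underside comes to rest, 82 mm above the mill's underside; turns with the ring, x axis through its two slots.
- cover: Loose round metal cover, 120 g: flange 70 mm across, 5 mm thick; below it a spigot 51 mm across, 5 mm high, that enters the bowl; above it a black upright knob, 14 mm thick, 24 mm high. Origin: centre of the spigot's underside; flange 5 to 10 mm, knob 10 to 34 mm above it. Starts on the bench, knob up. Seated, its origin is 95 mm above the mill's underside.
- lid: Loose blue hood-shaped lid, 220 g, open below (80 mm inside, 53 mm deep: clears the seated cover). Skirt 88 mm across, flat top at 58 mm. Two white lugs at its +x and -x, at the bottom, reach 51 mm from the axis, 14 mm wide, 7 mm high, white stripes above them. Same after a half turn. Origin: centre of underside, z up; starts on the bench; seated it is 82 mm above the mill's underside.
- lid_grip (a point): Centre of the upright grip bar on the lid's top, 73 mm above its underside: bar 60 mm long along the lid's x axis, 16 mm wide, from 58 to 88 mm above the underside. Axes as the lid's. Once the lid is turned, the collar's lip keeps the lugs from lifting out.
- pigment_jar: Bystander: jar with a yellow cap, 60 mm across, 85 mm high, standing on the bench. Origin: centre of its underside.
- ink_can: Bystander: red can, 70 mm across, 70 mm high, standing on the bench. Origin: centre of its underside.
- ink_scraper: Bystander: ink scraper with a wooden handle and a flat square blade, 200 mm long, lying along its x axis on the bench. Origin: about its middle, underside.
There are look-alikes about, which are no part of the job. There is more than one size of the cover; the job needs the smallest.

How it is judged:
By the outcome, as a careful person would: the job done as asked, in the order asked, and still so for the second after the job is handed in, while the arm keeps its last pose, push and grip.
It also fails if it takes over 61 s, if anything falls off the work surface, if the arm or the gripper's body presses on something with over 40 N, if the wrist force passes 120 N, or if a joint passes its speed limit or range.

## Working session

There is one attempt and no reset: what is moved stays moved. The work goes in short steps, Python scripts to look and compute and a shell command to move; the robot and the scene stay as the last step left them, time stands still between calls to the robot, and variables do not carry over. Pictures are saved under pics/ and viewed, and the job is handed in when it is done.

```bash
mkdir -p pics; ls
cat > h.py <<'E'
from bench import *
import numpy as np, cv2
def save(p,name,crop=None,scale=1):
    im=p["color"][:,:,::-1]
    if crop: x0,y0,x1,y1=crop; im=im[y0:y1,x0:x1]
    im=cv2.resize(im,None,fx=scale,fy=scale,interpolation=cv2.INTER_CUBIC)
    cv2.imwrite("pics/"+name,im)
E
python3 - <<'E'
from h import *
print(observe())
for n in ["side","top"]:
    p=snapshot(n); save(p,n+"0.png"); print({k:(v.tolist() if hasattr(v,'tolist') else v) for k,v in p.items() if k!="color"})
    for o in ["mill","cover","lid","pigment_jar","ink_can","ink_scraper"]:
        for d in search_frame(o,p): print(n,o,round(d["p"],2),np.round(d["box"],1))
print(observe()["t"])
E
```

```text
pics
{'t': 0.0, 'q': array([-1.48580807e+00,  2.59288524e-01,  1.53605406e+00, -3.54809413e-05,
        1.34799200e+00, -2.02815836e-01]), 'qvel': array([-7.96248938e-05,  1.27821830e-04, -1.37496036e-03,  1.70639581e-03,
        1.70703555e-03,  1.24853428e-04]), 'joint_torque': array([-2.24022930e-03, -4.37308073e+01, -2.84004039e+01,  7.18368287e-02,
        4.13508376e-02, -1.21056632e-04]), 'ee_pos': array([ 0.15607145, -0.52683408,  0.21785867]), 'tcp_rot': array([-3.14127566e+00,  1.71319608e-03, -1.28298409e+00]), 'contact_force': array([-0.02044797,  0.03320195,  0.75887989]), 'moment': array([-0.01055663, -0.03049649,  0.02065648]), 'opening': 1.0009046926899992}
{'K': [[365.2432808122867, 0.0, 325.0984589170811], [0.0, 365.2432808122867, 201.0982257034811], [0.0, 0.0, 1.0]], 'eye': [0.1765249637276737, 0.963076256884075, 0.6377396095542688], 'attitude': [1.059949722609243, 0.024884474022750958, -2.742545284509248], 'shot': 1}
side mill 0.43 [331.4 268.4  25.7  19.9]
side cover 0.97 [282.  268.8  32.7  25. ]
side cover 0.86 [384.2 268.7  34.2  21.4]
side cover 0.74 [330.6 2
[... 295 characters left out ...]
69.0662906593625, 0.0, 319.1828180863201], [0.0, 369.0662906593625, 202.15063641221087], [0.0, 0.0, 1.0]], 'eye': [0.3998349570254196, 0.0924118887843464, 0.9386360318383296], 'attitude': [0.17026564226693774, 0.02042595704072503, -1.5640612763794834], 'shot': 2}
top mill 0.85 [366.  209.1  55.2  61.1]
top cover 0.96 [242.2 186.8  33.5  35.4]
top cover 0.96 [278.4 290.6  31.2  43.1]
top cover 0.74 [258.2 239.8  24.8  24.7]
top lid 0.61 [458.2 238.5  40.9  36.8]
top pigment_jar 0.67 [434.3 140.2  31.6  36.2]
top ink_can 0.73 [281.3 141.9  30.6  35.2]
top ink_scraper 0.72 [365.8 210.   59.2  57.8]
top ink_scraper 0.63 [191.7 236.2  30.   75.7]
top ink_scraper 0.24 [458.6 232.8  41.6  37. ]
0.7
```

View pics/side0.png

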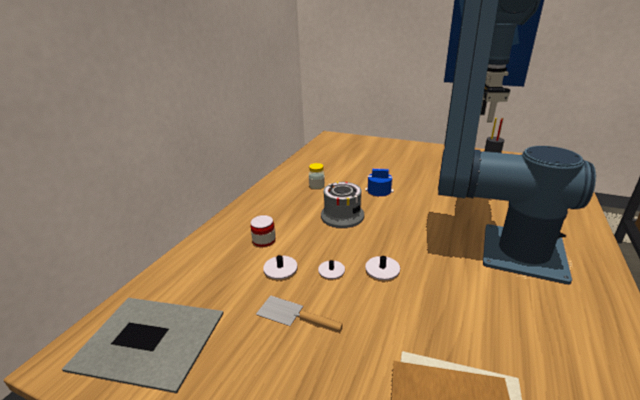

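View pics/top0.png

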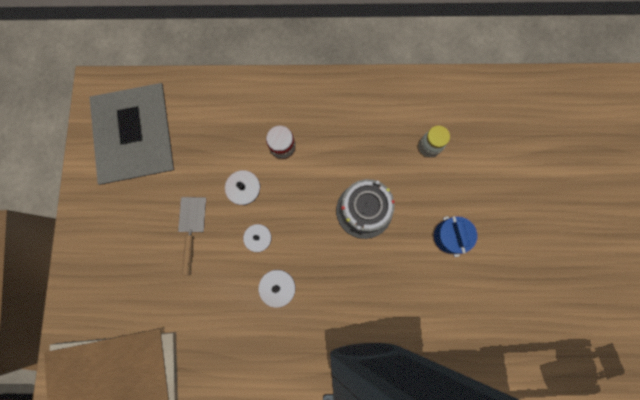

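Run:
```python
import cv2
t=cv2.imread("pics/top0.png");s=cv2.imread("pics/side0.png")
cv2.imwrite("pics/topc.png",cv2.resize(t[160:320,215:375],None,fx=3.7,fy=3.7,interpolation=cv2.INTER_CUBIC))
cv2.imwrite("pics/topm.png",cv2.resize(t[150:290,320:500],None,fx=4,fy=4,interpolation=cv2.INTER_CUBIC))
cv2.imwrite("pics/sidec.png",cv2.resize(s[150:300,240:420],None,fx=4,fy=4,interpolation=cv2.INTER_CUBIC))
```

```text
(no output)
```

View pics/topc.png

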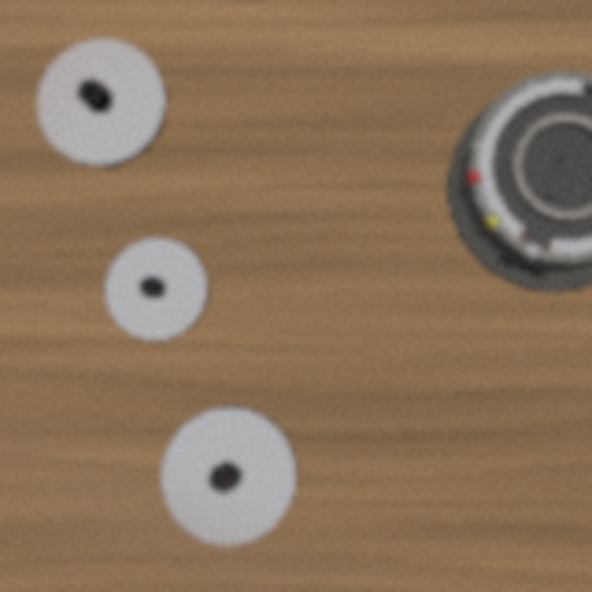

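View pics/topm.png

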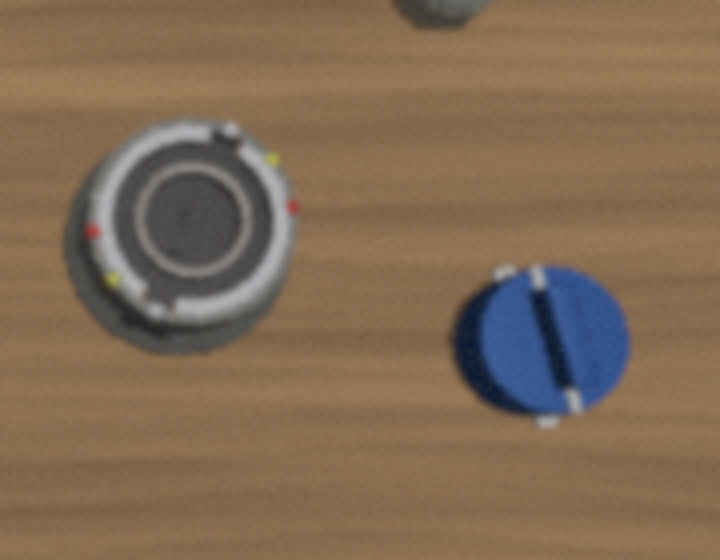

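View pics/sidec.png

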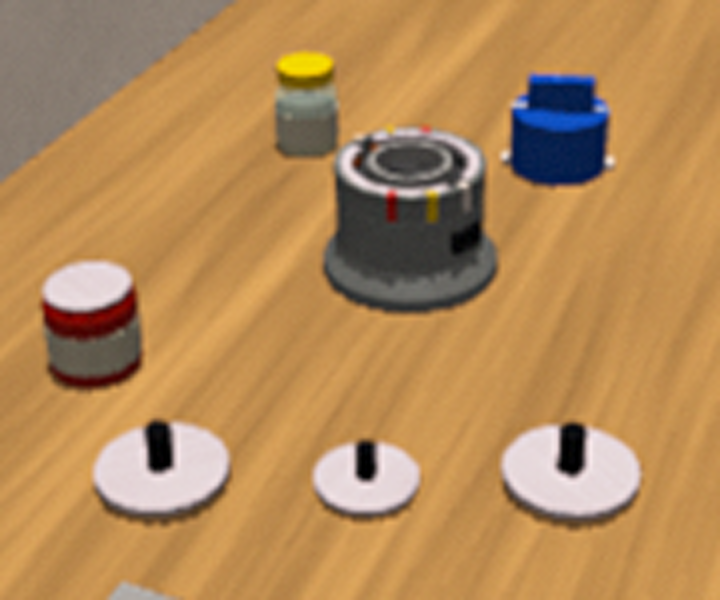

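```bash
cat >> h.py <<'E'
from scipy.spatial.transform import Rotation as Rn
from scipy.optimize import least_squares
def proj(p,X):
    R=Rn.from_euler("xyz",p["attitude"]).as_matrix(); c=(np.atleast_2d(X)-p["eye"])@R
    c=c*[1,-1,-1]; u=c@np.array(p["K"]).T; return u[:,:2]/u[:,2:]
def ray(p,uv,z):
    R=Rn.from_euler("xyz",p["attitude"]).as_matrix(); uv=np.atleast_2d(uv)
    d=np.c_[uv,np.ones(len(uv))]@np.linalg.inv(np.array(p["K"])).T*[1,-1,-1]@R.T
    return p["eye"]+d*((z-p["eye"][2])/d[:,2])[:,None]
def circ(x,y,z,r,n=120):
    a=np.linspace(0,2*np.pi,n); return np.c_[x+r*np.cos(a),y+r*np.sin(a),z+0*a]
def fitc(pts):
    f=lambda v:np.hypot(pts[:,0]-v[0],pts[:,1]-v[1])-v[2]
    return least_squares(f,[*pts.mean(0)[:2],.03],loss="soft_l1",f_scale=.001).x
def overlay(p,polys,crop,s,name):
    x0,y0,x1,y1=crop; im=cv2.resize(p["color"][y0:y1,x0:x1,::-1],None,fx=s,fy=s,interpolation=cv2.INTER_CUBIC)
    for P,c in polys:
        u=(proj(p,P)-[x0,y0]+.5)*s
        cv2.polylines(im,[np.round(u).astype(int).reshape(-1,1,2)],False,c,1)
    cv2.imwrite("pics/"+name,im)
E
python3 - <<'E'
from h import *
t=snapshot("top"); s=snapshot("side")
import pickle; pickle.dump((t,s),open("p0.pkl","wb"))
def cc(mask,box):
    x0,y0,x1,y1=box; m=np.zeros_like(mask); m[y0:y1,x0:x1]=mask[y0:y1,x0:x1]
    c=max(cv2.findContours(m.astype(np.uint8),cv2.RETR_EXTERNAL,cv2.CHAIN_APPROX_NONE)[0],key=cv2.contourArea)[:,0]
    return c
def bright(p): 
    h=cv2.cvtColor(p["color"],cv2.COLOR_RGB2HSV); return (h[...,1]<50)&(h[...,2]>135)
for nm,b in [("A",(220,165,265,210)),("B",(240,220,275,256)),("C",(255,265,300,312))]:
    c=cc(bright(t),b); print(nm,fitc(ray(t,c,.010)),c.min(0),c.max(0))
for nm,b in [("A",(260,250,302,285)),("B",(315,255,348,285)),("C",(360,250,405,285))]:
    c=cc(bright(s),b); print("side",nm,fitc(ray(s,c,.010)))
# marks
for p,n in ((t,"t"),(s,"s")):
    h=cv2.cvtColor(p["color"],cv2.COLOR_RGB2HSV).astype(int)
    for col,m in (("red",((h[...,0]<8)|(h[...,0]>172))&(h[...,1]>130)),("yel",(abs(h[...,0]-27)<7)&(h[...,1]>130)),("blue",(abs(h[...,0]-112)<12)&(h[...,1]>120))):
        k,l,st,ce=cv2.connectedComponentsWithStats(m.astype(np.uint8))
        for i in range(1,k):
            if 3<=st[i,4] and (300<ce[i][0]<490 and 120<ce[i][1]<260): print(n,col,st[i,4],ce[i].round(2),ray(p,ce[i],.098).round(4))
E
```

```text
A [0.59865435 0.3126253  0.04413398] [225 170] [259 204]
B [0.46841054 0.2692497  0.03436992] [243 224] [270 251]
C [0.34447009 0.21658628 0.0443502 ] [258 270] [294 307]
side A [0.60070475 0.30826684 0.04296132]
side B [0.46882311 0.2685143  0.0326716 ]
side C [0.34570488 0.21259403 0.04308268]
t red 3 [393.33 201.33] [[ 0.5467 -0.0602  0.098 ]]
t red 4 [342.5 207.5] [[0.532  0.0568 0.098 ]]
t yel 382 [438.35 135.84] [[ 0.7046 -0.1707  0.098 ]]
t blue 1118 [455.29 235.13] [[ 0.4697 -0.1976  0.098 ]]
s red 16 [337.38 201.12] [[0.5283 0.0679 0.098 ]]
s yel 114 [315.72 167.04] [[ 0.6935 -0.1406  0.098 ]]
s yel 22 [347.91 201.5 ] [[0.4978 0.0591 0.098 ]]
s blue 537 [379.31 182.39] [[ 0.4443 -0.0979  0.098 ]]
```

Run:
```python
from h import *
import pickle; t,s=pickle.load(open("p0.pkl","rb"))
from scipy.ndimage import map_coordinates as mc
from scipy.optimize import minimize
def samp(p,P):
    g=cv2.cvtColor(p["color"],cv2.COLOR_RGB2GRAY).astype(float); u=proj(p,P); return mc(g,[u[:,1],u[:,0]],order=1)
def sc(v,p):
    x,y=v; f=lambda r,z:samp(p,circ(x,y,z,r)).mean()
    return -(2*f(.031,.1)-f(.025,.1)-f(.040,.098)+f(.0495,.098)-f(.042,.098))
for p,n in ((t,"t"),(s,"s")):
    b=min(((sc((x,y),p),x,y) for x in np.arange(.52,.56,.002) for y in np.arange(-.02,.02,.002)))
    r=minimize(lambda v:sc(v,p),b[1:],method="Nelder-Mead",options=dict(xatol=1e-4,initial_simplex=np.array(b[1:])+[[0,0],[.002,0],[0,.002]])); print(n,r.x,r.fun)
    x,y=r.x
    a=np.arange(0,2*np.pi,.01)
    P=lambda rr,z:np.c_[x+rr*np.cos(a),y+rr*np.sin(a),z+0*a]
    I=sum(samp(p,P(rr,.098)) for rr in (.048,.0495,.051))
    sco=[np.mean(I[np.minimum(abs((a-k+np.pi/2)%np.pi-np.pi/2),9)<.17])-np.mean(I[np.minimum(abs((a-k+np.pi/2)%np.pi-np.pi/2),9)>.21]) for k in np.arange(0,np.pi,.01)]
    print("notch yaw",.01*np.argmin(sco),np.degrees(.01*np.argmin(sco)))
# lid top view: bar ends white stripes on top at z=.058 r? ; overlay
```

```text
t [ 0.53949984 -0.00147535] -175.20807312359892
notch yaw 2.74 156.99043586584557
s [ 0.54111186 -0.0053878 ] -179.1176131268177
notch yaw 2.74 156.99043586584557
```

Run:
```python
from h import *
import pickle; t,s=pickle.load(open("p0.pkl","rb"))
from scipy.optimize import minimize
def bm(p,box):
    h=cv2.cvtColor(p["color"],cv2.COLOR_RGB2HSV).astype(int); m=(abs(h[...,0]-112)<14)&(h[...,1]>100)
    k=np.zeros_like(m); x0,y0,x1,y1=box; k[y0:y1,x0:x1]=m[y0:y1,x0:x1]; return cv2.resize(k.astype(np.uint8),None,fx=8,fy=8,interpolation=cv2.INTER_NEAREST)>0
M=[(t,bm(t,(425,205,490,265)),(425,205,490,265)),(s,bm(s,(355,160,405,205)),(355,160,405,205))]
def sil(p,pts):
    u=(proj(p,pts)+.5)*8; m=np.zeros((3200,5120),np.uint8); return u
def mask(p,v):
    x,y,w=v; m=np.zeros((3200,5120),np.uint8)
    c,sn=np.cos(w),np.sin(w)
    def hull(P): 
        u=((proj(p,P)+.5)*8).astype(np.int32); cv2.fillConvexPoly(m,cv2.convexHull(u.reshape(-1,1,2)),1)
    hull(np.r_[circ(x,y,0,.044),circ(x,y,.058,.044)])
    b=np.array([[i*.03,j*.008,k] for i in(-1,1) for j in (-1,1) for k in (.058,.088)])
    hull(np.c_[x+c*b[:,0]-sn*b[:,1],y+sn*b[:,0]+c*b[:,1],b[:,2]])
    return m>0
for p,m,b in M:
    def cost(v):
        k=mask(p,v); x0,y0,x1,y1=np.array(b)*8; return (k[y0:y1,x0:x1]^m[y0:y1,x0:x1]).sum()/m.sum()
    x,y=ray(p,[[(b[0]+b[2])/2,(b[1]+b[3])/2]],.04)[0,:2]
    best=min((minimize(cost,[x,y,w],method="Nelder-Mead",options=dict(initial_simplex=[[x,y,w],[x+.01,y,w],[x,y+.01,w],[x,y,w+.2]],maxfev=90)) for w in (0.,.4)),key=lambda r:r.fun)
    print(best.x,best.fun)
    g=p["color"].astype(int); w=(g.min(2)>150)&(g.max(2)-g.min(2)<40)
    k,l,st,ce=cv2.connectedComponentsWithStats(w.astype(np.uint8))
    for i in range(1,k):
        if b[0]<ce[i][0]<b[2] and b[1]<ce[i][1]<b[3]: print(st[i,4],ce[i].round(1),ray(p,ce[i],.005).round(4)[0],ray(p,ce[i],.058).round(4)[0])
```

```text
[ 0.47632664 -0.21836943 -0.06025154] 0.1670610313315927
3 [445.  217.7] [ 0.5214 -0.2062  0.005 ] [ 0.5145 -0.1893  0.058 ]
4 [454.  218.5] [ 0.5194 -0.2287  0.005 ] [ 0.5126 -0.2105  0.058 ]
4 [463.2 250.2] [ 0.4398 -0.2473  0.005 ] [ 0.4376 -0.228   0.058 ]
3 [456. 255.] [ 0.428  -0.2287  0.005 ] [ 0.4264 -0.2104  0.058 ]
[ 0.47710862 -0.22707488  0.25469772] 0.1075754113345521
3 [369. 176.] [ 0.5445 -0.3224  0.005 ] [ 0.5136 -0.2147  0.058 ]
52 [355.1 188.2] [ 0.5622 -0.2023  0.005 ] [ 0.5299 -0.1047  0.058 ]
2 [366.  188.5] [ 0.5232 -0.2139  0.005 ] [ 0.4942 -0.1153  0.058 ]
2 [391.5 190. ] [ 0.4312 -0.2347  0.005 ] [ 0.4098 -0.1344  0.058 ]
```

```bash
cat >> h.py <<'E'
def rel(x,y,z,yaw,o=None):
    o=o or observe(); R=Rn.from_euler("xyz",o["tcp_rot"]); T=Rn.from_euler("xyz",[np.pi,0,yaw])
    print("t",round(o["t"],2),"pos",o["ee_pos"].round(4),"rot",o["tcp_rot"].round(4),"F",o["contact_force"].round(1),"open",round(o["opening"]*93,1),"q",o["q"].round(2))
    print("turn",(R.inv()*T).as_rotvec().round(4),"shift",R.inv().apply(np.array([x,y,z])-o["ee_pos"]).round(4))
E
python3 -c "
from h import *
rel(.469,.268,.22,-1.283)"
```

```text
t 0.8 pos [ 0.1561 -0.5274  0.2187] rot [ 3.1416 -0.     -1.2831] F [0.1 0.1 0.4] open 93.1 q [-1.49  0.26  1.54 -0.    1.35 -0.2 ]
turn [ 0.     -0.     -0.0001] shift [-0.6739 -0.5257 -0.0014]
```

```bash
python3 -m crank '[0,0,0,-0.674,-0.526,0,0.04, 0,0,0,-0.674,-0.526,0,0.04, 0,0,0,-0.674,-0.526,0,0.04, 0,0,0,-0.674,-0.526,0,0.04, 0,0,0,-0.674,-0.526,0,0.04, 0,0,0,-0.674,-0.526,0,0.04, 0,0,0,-0.674,-0.526,0,0.04, 0,0,0,-0.674,-0.526,0,0.04]' 20; python3 -c "
from h import *
rel(.469,.268,.22,-1.283)"
```

```text
t: 1.6
ee_pos: [0.3029, -0.1534, 0.219]
tcp_rot: [-3.141, -0.001, -1.284]
contact_force: [1.1, 0.4, 0.5]
opening: 0.434
t 1.6 pos [ 0.3029 -0.1534  0.219 ] rot [-3.1408e+00 -1.1000e-03 -1.2841e+00] F [1.1 0.4 0.5] open 40.3 q [-0.8  -0.14  1.97  0.    1.32  0.48]
turn [-0.0008 -0.0011 -0.0011] shift [-0.3572 -0.2785 -0.0012]
```

```bash
python3 -m crank '[0,0,0,-0.357,-0.278,0,0.04, 0,0,0,-0.357,-0.278,0,0.04, 0,0,0,-0.357,-0.278,0,0.04, 0,0,0,-0.357,-0.278,0,0.04, 0,0,0,-0.357,-0.278,0,0.04, 0,0,0,-0.357,-0.278,0,0.04, 0,0,0,-0.357,-0.278,0,0.04, 0,0,0,-0.357,-0.278,0,0.04]' 20; python3 -m crank '[0,0,0,-0.038,-0.03,0.06,0.04, 0,0,0,-0.038,-0.03,0.16,0.04,0,0,0,-0.038,-0.03,0.16,0.04,0,0,0,-0.038,-0.03,0.16,0.04,0,0,0,-0.038,-0.03,0.16,0.04]'
python3 - <<'E'
from h import *
rel(.469,.268,.06,-1.283)
s=snapshot("side");save(s,"s1.png",(230,150,430,300),4);t=snapshot("top");save(t,"t1.png",(190,150,390,300),4)
E
```

```text
t: 2.4
ee_pos: [0.449, 0.2196, 0.2189]
tcp_rot: [-3.141, -0.0, -1.282]
contact_force: [1.7, -1.0, -0.3]
opening: 0.43
t: 2.9
ee_pos: [0.4638, 0.2617, 0.055]
tcp_rot: [3.134, -0.0, -1.282]
contact_force: [-0.6, 0.4, 1.0]
opening: 0.43
t 2.9 pos [0.4638 0.2617 0.055 ] rot [ 3.1337e+00 -1.0000e-04 -1.2823e+00] F [-0.6  0.4  1. ] open 40.0 q [0.3  0.4  1.78 0.   0.97 1.59]
turn [ 0.0079 -0.0001  0.0007] shift [-0.0046 -0.0068 -0.005 ]
```

View pics/s1.png

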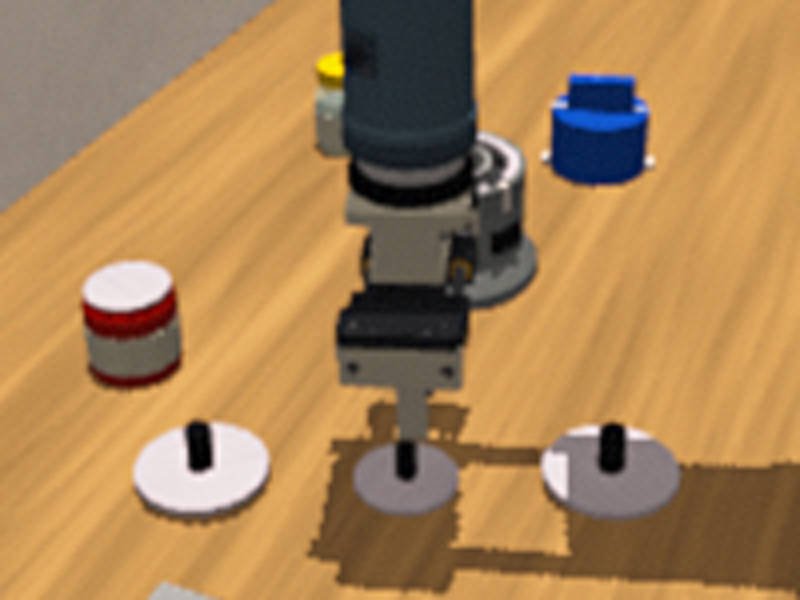

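View pics/t1.png

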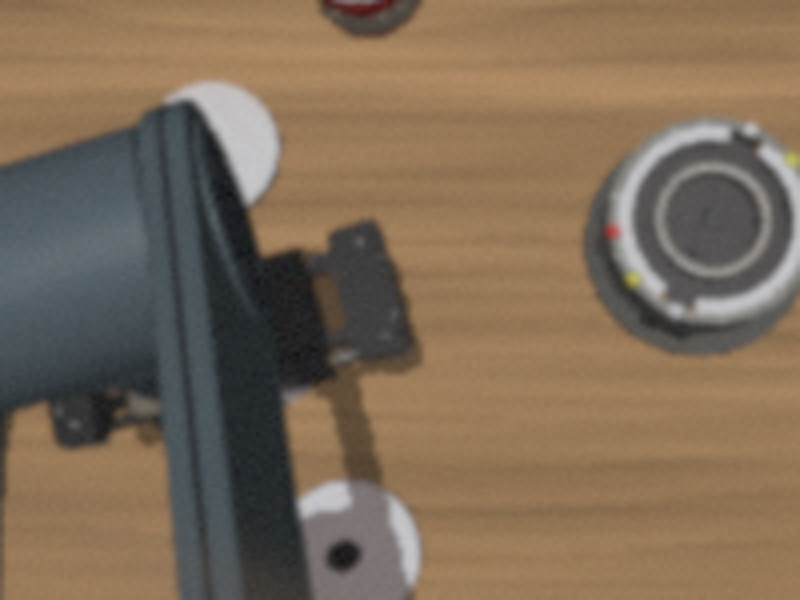

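```bash
python3 -m crank '[0,0,0,-0.004,-0.006,0,0.04,0,0,0,-0.004,-0.006,0,0.04,0,0,0,-0.004,-0.006,0,0.04]'
python3 - <<'E'
from h import *
rel(.469,.268,.0125,-1.283)
o=observe();R=Rn.from_euler("xyz",o["tcp_rot"])
s=snapshot("side")
def box(sx): # finger pad box: x from sx*.02 to sx*.0375, y±.0075, z -.03..0
    return np.array([o["ee_pos"]+R.apply([sx*a,b,c]) for a,b,c in [(.02,-.0075,0),(.02,.0075,0),(.0375,.0075,0),(.0375,-.0075,0),(.02,-.0075,0),(.02,-.0075,-.04),(.0375,-.0075,-.04),(.0375,-.0075,0)]])
overlay(s,[(box(1),(0,0,255)),(box(-1),(0,255,0)),(circ(.469,.268,.034,.007),(255,0,0)),(circ(.469,.268,.01,.035),(255,0,0)),(circ(.469,.268,.005,.035),(255,0,0))],(300,210,370,290),8,"s2.png")
E
```

```text
t: 3.3
ee_pos: [0.4725, 0.268, 0.0602]
tcp_rot: [-3.138, 0.0, -1.283]
contact_force: [-0.1, 0.4, -1.0]
opening: 0.429
t 3.3 pos [0.4725 0.268  0.0602] rot [-3.1385e+00  1.0000e-04 -1.2830e+00] F [-0.1  0.4 -1. ] open 39.9 q [ 0.31  0.4   1.76 -0.    0.98  1.59]
turn [-0.0031  0.0001 -0.    ] shift [-0.0009  0.0035  0.0477]
```

View pics/s2.png

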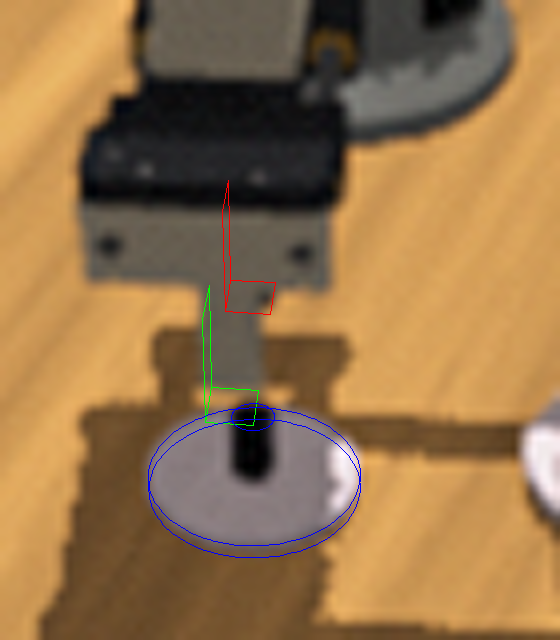

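```bash
python3 -m crank '[0,0,0,0,0.002,0.030,0.04,0,0,0,0,0.002,0.045,0.04,0,0,0,0,0.002,0.047,0.04,0,0,0,0,0.002,0.047,0.04]'
python3 - <<'E'
from h import *
rel(.469,.268,.0125,-1.283)
E
```

```text
t: 3.75
ee_pos: [0.4694, 0.2671, 0.0119]
tcp_rot: [3.141, -0.0, -1.283]
contact_force: [-0.7, -0.1, -0.0]
opening: 0.427
t 3.75 pos [0.4694 0.2671 0.0119] rot [ 3.1414 -0.     -1.2831] F [-0.7 -0.1 -0. ] open 39.7 q [ 0.31  0.47  1.8  -0.    0.87  1.59]
turn [ 0.0002 -0.     -0.0001] shift [-0.001   0.0001 -0.0006]
```

```bash
python3 -m crank '[0,0,0,0,0,-0.001,0.01,0,0,0,0,0,-0.001,0.005,0,0,0,0,0,-0.001,0,0,0,0,0,0,-0.001,0,0,0,0,0,0,-0.001,0,0,0,0,0,0,-0.001,0]' 35
python3 - <<'E'
from h import *
rel(.469,.268,.0125,-1.283)
s=snapshot("side")
o=observe();x,y,z=o["ee_pos"]
overlay(s,[(circ(x,y,.034,.007),(255,0,0)),(circ(x,y,.01,.035),(255,0,0)),(circ(x,y,.005,.035),(255,0,0))],(300,210,370,290),8,"s3.png")
E
```

```text
t: 4.35
ee_pos: [0.4697, 0.2674, 0.0133]
tcp_rot: [-3.14, 0.0, -1.283]
contact_force: [-0.5, -0.2, 5.3]
opening: 0.145
t 4.35 pos [0.4697 0.2674 0.0133] rot [-3.1405e+00  2.0000e-04 -1.2830e+00] F [-0.5 -0.2  5.3] open 13.5 q [0.31 0.47 1.8  0.   0.87 1.59]
turn [-0.0011  0.0002  0.    ] shift [-0.0008  0.0005  0.0008]
```

View pics/s3.png

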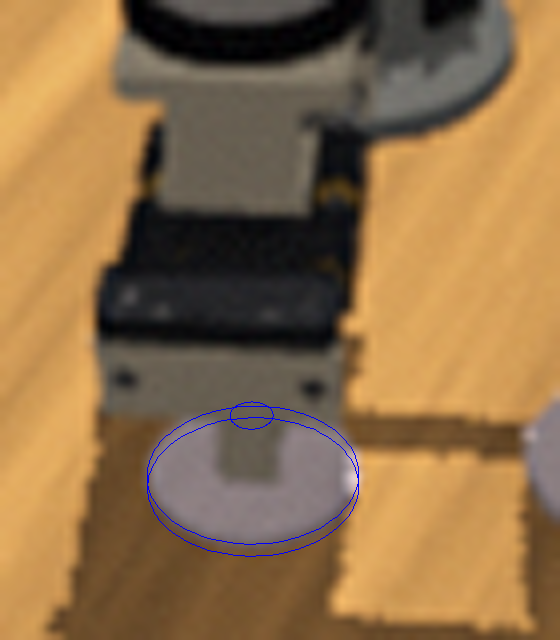

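```bash
python3 -m crank '[0,0,0,0,0,-0.02,0,0,0,0,0,0,-0.06,0,0,0,0,0,0,-0.11,0,0,0,0,0,0,-0.16,0,0,0,0,0,0,-0.16,0,0,0,0,0,0,-0.16,0]'
python3 - <<'E'
from h import *
rel(.541,-.004,.17,-1.283)
s=snapshot("side")
o=observe();R=Rn.from_euler("xyz",o["tcp_rot"]);C=o["ee_pos"]-[0,0,.0125]
tc=lambda r,z:(np.array(circ(0,0,z,r))+C,(255,0,0))
f=(np.array([o["ee_pos"]+R.apply(v) for v in [(-.0245,-.0075,-.03),(-.0245,-.0075,0),(-.0245,.0075,0),(-.0245,.0075,-.03)]]),(0,0,255))
u=proj(s,C)[0].astype(int)
overlay(s,[tc(.035,.01),tc(.035,.005),tc(.0255,0),f],(u[0]-40,u[1]-50,u[0]+40,u[1]+25),8,"s4.png")
E
```

```text
t: 5.0
ee_pos: [0.4698, 0.2672, 0.1735]
tcp_rot: [-3.139, -0.0, -1.283]
contact_force: [-0.4, 0.5, -0.8]
opening: 0.139
t 5.0 pos [0.4698 0.2672 0.1735] rot [-3.1392e+00 -1.0000e-04 -1.2829e+00] F [-0.4  0.5 -0.8] open 12.9 q [ 0.31  0.27  1.63 -0.    1.24  1.59]
turn [-0.0024 -0.0001  0.0001] shift [0.2803 0.0087 0.0035]
```

View pics/s4.png

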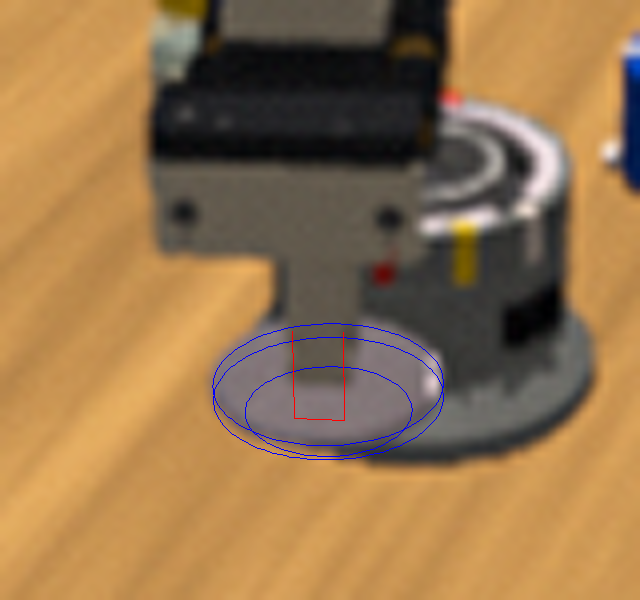

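```bash
python3 -m crank '[0,0,0,0.28,0.009,0,0,0,0,0,0.28,0.009,0,0,0,0,0,0.28,0.009,0,0,0,0,0,0.28,0.009,0,0,0,0,0,0.28,0.009,0,0,0,0,0,0.28,0.009,0,0,0,0,0,0.28,0.009,0.02,0,0,0,0,0.28,0.009,0.03,0]';python3 -m crank '[0,0,0,0,0,0,0,0,0,0,0,0,0,0]'
cat > chk.py <<'E'
from h import *
import sys
def run(n,mx,my,tag):
    rel(mx,my,.1085,-1.283)
    for nm in ("side","top"):
        s=snapshot(nm)
        o=observe();R=Rn.from_euler("xyz",o["tcp_rot"]);C=o["ee_pos"]-[0,0,.0125]
        tc=lambda r,z:(np.array(circ(0,0,z,r))+C,(255,0,0))
        m=lambda r,z:(circ(mx,my,z,r),(0,255,0))
        u=proj(s,[mx,my,.1])[0].astype(int)
        overlay(s,[tc(.035,.01),tc(.035,.005),m(.034,.1),m(.0465,.098),m(.060,.098)],(u[0]-40,u[1]-45,u[0]+40,u[1]+30),8,tag+nm+".png")
run(1,.541,-.004,"m1")
E
python3 chk.py
```

```text
t: 5.85
ee_pos: [0.538, -0.0047, 0.1389]
tcp_rot: [3.136, 0.003, -1.285]
contact_force: [-0.4, 0.6, -0.2]
opening: 0.144
t: 6.05
ee_pos: [0.5393, -0.003, 0.1416]
tcp_rot: [3.139, 0.001, -1.282]
contact_force: [-0.5, -0.0, -1.2]
opening: 0.14
t 6.05 pos [ 0.5393 -0.003   0.1416] rot [ 3.1393e+00  1.4000e-03 -1.2819e+00] F [-0.5 -0.  -1.2] open 13.0 q [-0.21  0.31  1.67  0.    1.17  1.07]
turn [0.0023 0.0014 0.0011] shift [ 0.0015 -0.0014  0.0331]
```

View pics/m1side.png

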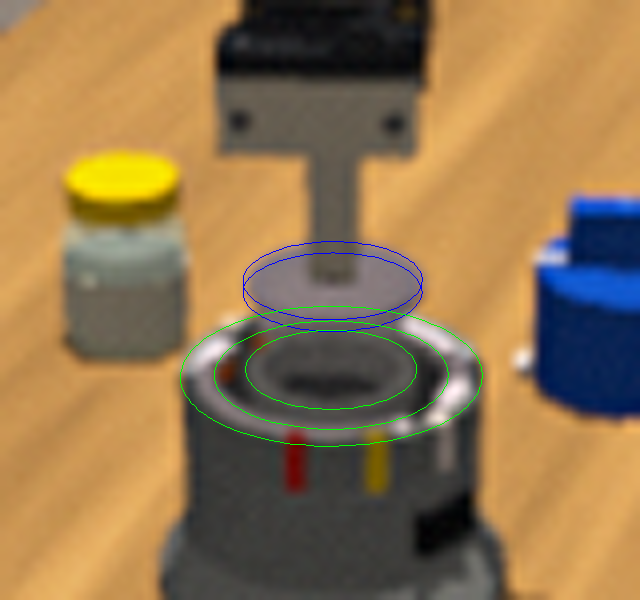

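View pics/m1top.png

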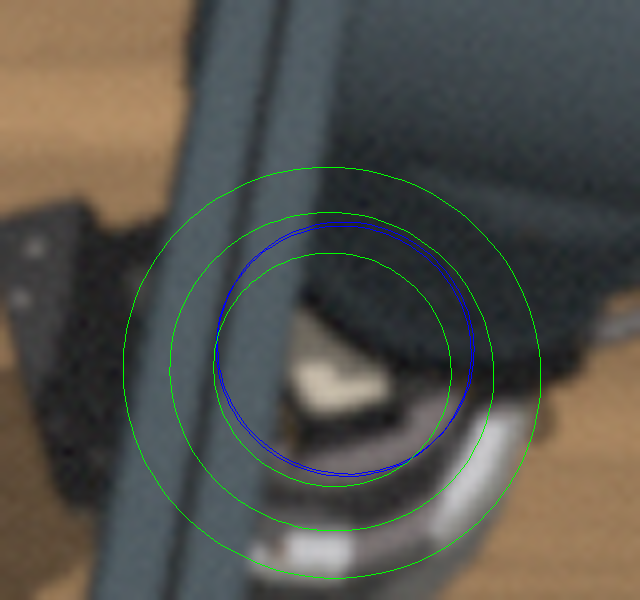

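```bash
python3 -m crank '[0,0,0,0,-0.001,0.015,0,0,0,0,0,-0.001,0.022,0,0,0,0,0,-0.001,0.025,0,0,0,0,0,-0.001,0.027,0,0,0,0,0,-0.001,0.027,0]';python3 -c "
from h import *
rel(.5405,-.003,.1083,-1.283);print(observe()['moment'])"
```

```text
t: 6.65
ee_pos: [0.5412, -0.0035, 0.1158]
tcp_rot: [-3.141, -0.0, -1.283]
contact_force: [0.4, 0.1, -0.8]
opening: 0.142
t 6.65 pos [ 0.5412 -0.0035  0.1158] rot [-3.1415e+00 -1.0000e-04 -1.2828e+00] F [ 0.4  0.1 -0.8] open 13.3 q [-0.21  0.33  1.7   0.    1.11  1.07]
turn [-0.0001 -0.0001  0.0002] shift [-0.0007  0.0005  0.0075]
[0.04327648 0.02833066 0.02130671]
```

```bash
python3 -m crank '[0,0,0,0,0,0.002,0,0,0,0,0,0,0.0035,0,0,0,0,0,0,0.005,0,0,0,0,0,0,0.005,0]';python3 -c "
from h import *
rel(.5405,-.003,.1083,-1.283);print(observe()['moment'])"
```

```text
t: 7.05
ee_pos: [0.5417, -0.0034, 0.1124]
tcp_rot: [-3.14, -0.001, -1.283]
contact_force: [-3.8, 1.8, 10.8]
opening: 0.138
t 7.05 pos [ 0.5417 -0.0034  0.1124] rot [-3.1398e+00 -5.0000e-04 -1.2830e+00] F [-3.8  1.8 10.8] open 12.9 q [-0.21  0.34  1.7   0.    1.1   1.07]
turn [-0.0018 -0.0005 -0.    ] shift [-0.0007  0.001   0.0041]
[ 0.15663088  0.5146203  -0.09635019]
```

```bash
python3 -m crank '[0,0,0,-0.001,0.0015,-0.001,0,0,0,0,-0.001,0.0015,-0.001,0,0,0,0,-0.001,0.0015,0.001,0]';python3 -c "
from h import *
rel(.5405,-.003,.1083,-1.283);print(observe()['moment'])"
```

```text
t: 7.35
ee_pos: [0.5395, -0.0031, 0.1097]
tcp_rot: [-3.141, -0.0, -1.283]
contact_force: [0.6, 1.0, -0.2]
opening: 0.142
t 7.35 pos [ 0.5395 -0.0031  0.1097] rot [-3.1412 -0.     -1.2831] F [ 0.6  1.  -0.2] open 13.2 q [-0.21  0.34  1.71  0.    1.09  1.07]
turn [-0.0004 -0.     -0.0001] shift [ 0.0002 -0.001   0.0014]
[ 0.17204438 -0.13771465 -0.00949319]
```

```bash
python3 -m crank '[0,0,0,0,0,0.001,0,0,0,0,0,0,0.0015,0,0,0,0,0,0,0.002,0,0,0,0,0,0,0.002,0]';python3 -c "
from h import *
rel(.5405,-.003,.1083,-1.283);print(observe()['moment'])"
```

```text
t: 7.75
ee_pos: [0.5394, -0.003, 0.1082]
tcp_rot: [-3.142, 0.0, -1.283]
contact_force: [-1.9, 1.5, 6.7]
opening: 0.139
t 7.75 pos [ 0.5394 -0.003   0.1082] rot [-3.1416e+00  1.0000e-04 -1.2830e+00] F [-1.9  1.5  6.7] open 12.9 q [-0.21  0.34  1.71  0.    1.09  1.07]
turn [-0.      0.0001  0.    ] shift [ 0.0004 -0.0011 -0.0001]
[ 0.20637551  0.34435252 -0.03606245]
```

```bash
python3 -m crank '[0,0,0,0,0,0,0.02,0,0,0,0,0,0,0.03,0,0,0,0,0,0,0.04,0,0,0,0,0,-0.03,0.04,0,0,0,0,0,-0.08,0.04,0,0,0,0,0,-0.12,0.04]'; python3 -c "
from h import *
rel(.476,-.221,.23,-1.34)"
```

```text
t: 8.35
ee_pos: [0.5394, -0.0031, 0.2293]
tcp_rot: [3.141, 0.0, -1.283]
contact_force: [1.1, 0.6, 0.1]
opening: 0.428
t 8.35 pos [ 0.5394 -0.0031  0.2293] rot [ 3.1414  0.     -1.2831] F [1.1 0.6 0.1] open 39.8 q [-0.21  0.23  1.54 -0.    1.37  1.07]
turn [0.0002 0.     0.0569] shift [ 0.1909  0.1226 -0.0007]
```

```bash
python3 -m crank '[0,0,0.058,0.191,0.123,0,0.04,0,0,0.058,0.191,0.123,0,0.04,0,0,0.058,0.191,0.123,0,0.04,0,0,0.058,0.191,0.123,0,0.04,0,0,0.058,0.191,0.123,0,0.04,0,0,0.058,0.191,0.123,0.05,0.04,0,0,0.058,0.191,0.123,0.08,0.04,0,0,0.058,0.191,0.123,0.08,0.04]'
python3 - <<'E'
from h import *
import pickle
rel(.476,-.221,.062,-1.34)
s=snapshot("side");t=snapshot("top"); pickle.dump((t,s),open("p1.pkl","wb"))
x,y=.5394,-.003
for p,n in ((s,"side"),(t,"top")):
    u=proj(p,[x,y,.11])[0].astype(int)
    overlay(p,[(circ(x,y,.105,.035),(255,0,0)),(circ(x,y,.129,.007),(0,0,255))],(u[0]-40,u[1]-35,u[0]+40,u[1]+35),8,"c"+n+".png")
save(s,"s5.png",(280,100,440,220),5)
E
```

```text
t: 9.15
ee_pos: [0.4727, -0.2196, 0.1434]
tcp_rot: [3.136, 0.007, -1.342]
contact_force: [0.4, 0.5, 1.0]
opening: 0.426
t 9.15 pos [ 0.4727 -0.2196  0.1434] rot [ 3.1355  0.0072 -1.3421] F [0.4 0.5 1. ] open 39.6 q [-0.65  0.28  1.7  -0.    1.17  0.69]
turn [ 0.0061  0.0072 -0.0021] shift [ 0.0027 -0.0034  0.0813]
```

View pics/cside.png

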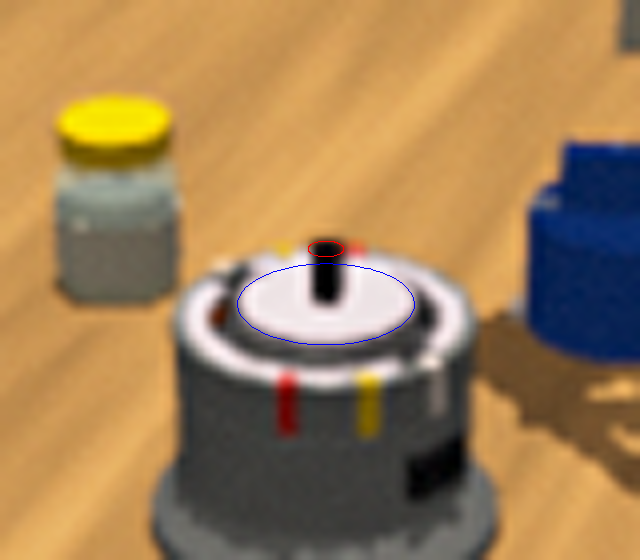

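View pics/ctop.png

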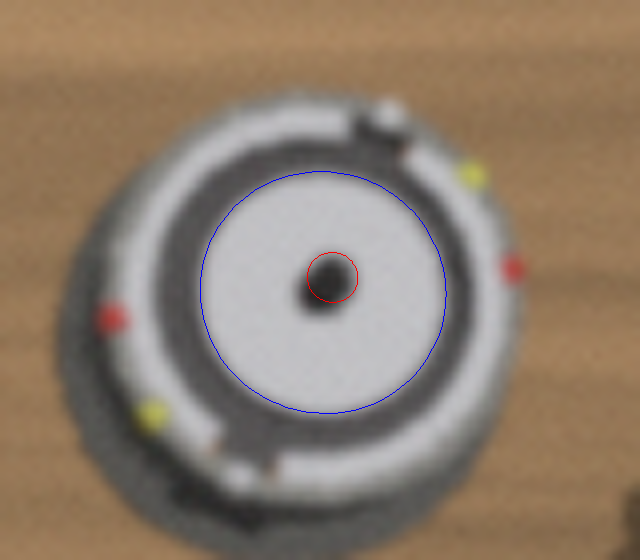

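View pics/s5.png

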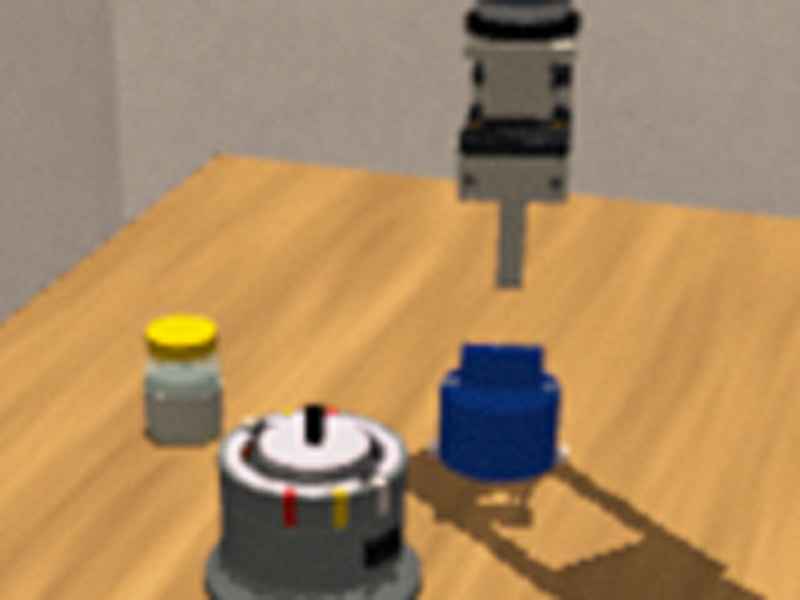

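```bash
cat > fit.py <<'E'
from h import *
import pickle; t,s=pickle.load(open("p1.pkl","rb"))
from scipy.ndimage import map_coordinates as mc
from scipy.optimize import minimize
def samp(p,P):
    g=cv2.cvtColor(p["color"],cv2.COLOR_RGB2GRAY).astype(float); u=proj(p,P); return mc(g,[u[:,1],u[:,0]],order=1)
def best(p,sc,x0):
    b=min(((sc((x,y),p),x,y) for x in np.arange(x0[0]-.008,x0[0]+.008,.001) for y in np.arange(x0[1]-.008,x0[1]+.008,.001)))
    r=minimize(lambda v:sc(v,p),b[1:],method="Nelder-Mead",options=dict(xatol=1e-4,initial_simplex=np.array(b[1:])+[[0,0],[.001,0],[0,.001]])); return r.x.round(4)
def lip(v,p):
    f=lambda r,z:samp(p,circ(*v,z,r)).mean(); return -(f(.0495,.098)-f(.043,.098)-.0*f(.058,.09))
def disc(v,p):
    f=lambda r,z:samp(p,circ(*v,z,r)).mean(); return -(f(.031,.105)-f(.038,.105))
if __name__=="__main__":
    for p,n in ((t,"top"),(s,"side")): print(n,"lip",best(p,lip,(.54,-.003)),"disc",best(p,disc,(.54,-.003)))
    from scipy.optimize import minimize_scalar
    for v in ((.5395,-.0015),(.5402,-.004)):
        a=np.arange(0,2*np.pi,.01)
        I=sum(samp(t,np.c_[v[0]+r*np.cos(a),v[1]+r*np.sin(a),.098+0*a]) for r in (.048,.0495,.051))
        d=I<np.percentile(I,14); 
        print("notch yaw",np.angle(np.sum(d*np.exp(2j*a)))/2, [np.angle(np.sum((d*np.exp(1j*a))[abs((a-c+np.pi)%(2*np.pi)-np.pi)<.5])) for c in (-.4,2.74)])
E
python3 fit.py
python3 -c "
from h import *
rel(.476,-.221,.062,-1.34)"
```

```text
top lip [ 0.5397 -0.0015] disc [ 0.5388 -0.0028]
side lip [ 0.5413 -0.0068] disc [ 0.5397 -0.0037]
notch yaw -0.4021934536227649 [np.float64(-0.39318530717958633), np.float64(2.73)]
notch yaw -0.4182333606190313 [np.float64(-0.35818530717958635), np.float64(2.685)]
t 9.25 pos [ 0.4757 -0.2212  0.1479] rot [ 3.141e+00  6.000e-04 -1.341e+00] F [0.3 0.7 0.8] open 40.0 q [-0.65  0.27  1.7  -0.    1.17  0.69]
turn [ 0.0006  0.0006 -0.001 ] shift [-0.     -0.0004  0.0859]
```

```bash
python3 -m crank '[0,0,0,0,0,0.03,0.04,0,0,0,0,0,0.045,0.04,0,0,0,0,0,0.045,0.04,0,0,0,0,0,0.045,0.04]'
cat > lidov.py <<'E'
from h import *
import sys
def lidpolys(x,y,w,z0=0,c=(0,255,255)):
    R=np.array([[np.cos(w),-np.sin(w),0],[np.sin(w),np.cos(w),0],[0,0,1]]); o=np.array([x,y,z0])
    rect=lambda X,Y,z:np.array([[X,Y,z],[X,-Y,z],[-X,-Y,z],[-X,Y,z],[X,Y,z]])@R.T+o
    return [(circ(x,y,z0+.058,.044),c),(circ(x,y,z0,.044),c),(rect(.03,.008,.088),(0,0,255)),(rect(.03,.008,.058),(0,0,255)),(rect(.051,.007,.0),(0,255,0)),(rect(.051,.007,.007),(0,255,0))]
E
python3 - <<'E'
from lidov import *
o=observe();rel(.476,-.221,.062,-1.34,o)
R=Rn.from_euler("xyz",o["tcp_rot"])
f=[(np.array([o["ee_pos"]+R.apply(v) for v in [(-a,-.0075,-.03),(-a,-.0075,0),(-a,.0075,0),(-a,.0075,-.03)]]),(255,255,0)) for a in (.02,.0375)]
for n,b in (("side",(350,140,430,210)),("top",(420,200,500,270))):
    p=snapshot(n); overlay(p,lidpolys(.476,-.221,.23)+f,b,8,"l1"+n+".png")
E
```

```text
t: 9.65
ee_pos: [0.477, -0.2217, 0.1046]
tcp_rot: [-3.14, -0.002, -1.34]
contact_force: [0.1, 0.2, 0.8]
opening: 0.428
t 9.65 pos [ 0.477  -0.2217  0.1046] rot [-3.1397e+00 -2.3000e-03 -1.3404e+00] F [0.1 0.2 0.8] open 39.8 q [-0.65  0.32  1.75  0.    1.07  0.69]
turn [-0.0019 -0.0023 -0.0004] shift [-0.001   0.0009  0.0426]
```

View pics/l1side.png

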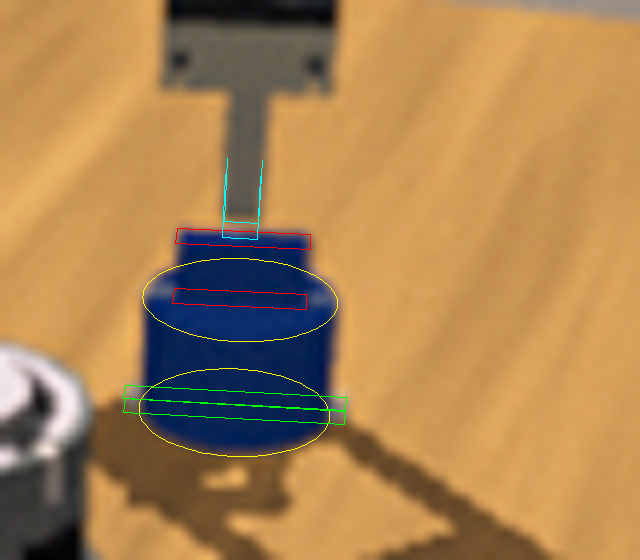

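View pics/l1top.png

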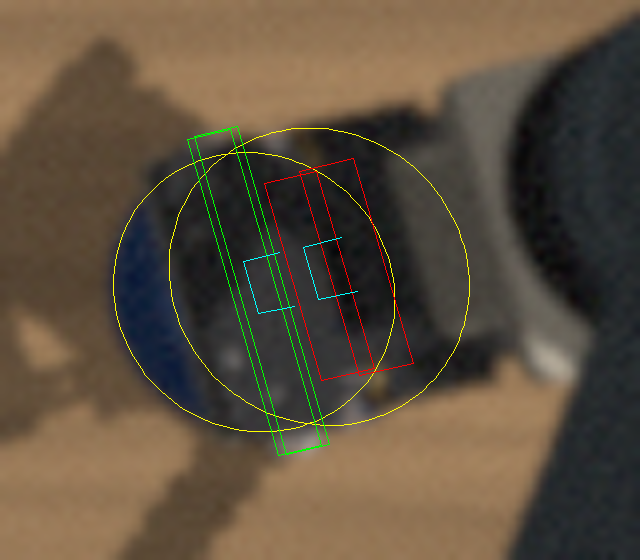

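```bash
python3 -m crank '[0,0,0,-0.001,0,0.025,0.04,0,0,0,-0.001,0,0.04,0.04,0,0,0,-0.001,0,0.042,0.04,0,0,0,-0.001,0,0.042,0.04,0,0,0,-0.001,0,0.042,0.03,0,0,0,-0.001,0,0.042,0.015,0,0,0,-0.001,0,0.042,0.01]' 55; python3 -m crank '[0,0,0,0,0,0,0.005,0,0,0,0,0,0,0]'; python3 -c "
from h import *
rel(.4772,-.221,.062,-1.34)"
```

```text
t: 10.45
ee_pos: [0.476, -0.2205, 0.0615]
tcp_rot: [-3.141, -0.001, -1.341]
contact_force: [0.3, 0.0, 0.1]
opening: 0.221
t: 10.65
ee_pos: [0.4757, -0.2203, 0.0612]
tcp_rot: [-3.141, -0.001, -1.341]
contact_force: [-0.2, 0.8, 4.8]
opening: 0.172
t 10.65 pos [ 0.4757 -0.2203  0.0612] rot [-3.141e+00 -5.000e-04 -1.341e+00] F [-0.2  0.8  4.8] open 16.0 q [-0.65  0.37  1.8   0.    0.97  0.69]
turn [-0.0006 -0.0005 -0.001 ] shift [ 0.0011 -0.0013 -0.0008]
```

```bash
python3 -m crank '[0,0,0,0,0,-0.03,0,0,0,0,0,0,-0.08,0,0,0,0,0,0,-0.13,0,0,0,0,0,0,-0.16,0,0,0,0,0,0,-0.16,0,0,0,0,0,0,-0.16,0]'
python3 - <<'E'
from lidov import *
o=observe();rel(.540,-.0015,.22,-.40-np.pi/2,o)
x,y,z=o["ee_pos"]
p=snapshot("side");u=proj(p,[x,y,z-.03])[0].astype(int); overlay(p,lidpolys(x+.0013,y,.23,z-.0612),(u[0]-40,u[1]-35,u[0]+40,u[1]+35),8,"l2.png")
E
```

```text
t: 11.25
ee_pos: [0.4753, -0.2201, 0.2204]
tcp_rot: [-3.142, -0.0, -1.341]
contact_force: [0.3, -0.3, -3.3]
opening: 0.165
t 11.25 pos [ 0.4753 -0.2201  0.2204] rot [-3.1415e+00 -2.0000e-04 -1.3410e+00] F [ 0.3 -0.3 -3.3] open 15.4 q [-0.65  0.21  1.59 -0.    1.34  0.69]
turn [-1.000e-04 -2.000e-04  6.298e-01] shift [-0.1981 -0.1128  0.0003]
```

View pics/l2.png

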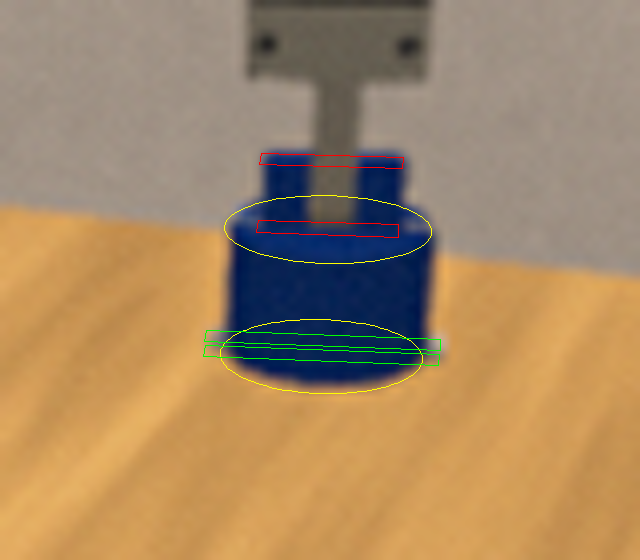

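```bash
python3 -m crank '[0,0,0.12,-0.04,-0.023,0,0,0,0,0.24,-0.08,-0.045,0,0,0,0,0.36,-0.12,-0.068,0,0,0,0,0.48,-0.16,-0.09,0,0,0,0,0.6,-0.19,-0.108,0,0,0,0,0.63,-0.198,-0.113,0,0,0,0,0.63,-0.198,-0.113,0,0,0,0,0.63,-0.198,-0.113,0,0]'
cat > ins.py <<'E'
from lidov import *
def go(tag,mx=.5412,my=-.002):
    o=observe();rel(.540,-.0015,.143,-.40-np.pi/2,o);print(o["moment"].round(2))
    if not tag: return
    x,y,z=o["ee_pos"];w=o["tcp_rot"][2]+np.pi/2
    for n in ("side","top"):
        p=snapshot(n);u=proj(p,[mx,my,.12])[0].astype(int); overlay(p,lidpolys(x+.0013*np.cos(w),y+.0013*np.sin(w),w,z-.0612)+[(circ(mx,my,.098,.0465),(255,0,255))],(u[0]-40,u[1]-45,u[0]+40,u[1]+30),8,tag+n+".png")
E
python3 -c "
from ins import *
go('i1')"
```

```text
t: 12.1
ee_pos: [0.5394, -0.0017, 0.2187]
tcp_rot: [3.138, -0.001, -1.969]
contact_force: [0.2, -0.1, -0.9]
opening: 0.165
t 12.1 pos [ 0.5394 -0.0017  0.2187] rot [ 3.1380e+00 -1.2000e-03 -1.9694e+00] F [ 0.2 -0.1 -0.9] open 15.3 q [-0.21  0.24  1.56 -0.    1.35  1.76]
turn [ 0.0036 -0.0012  0.0014] shift [-0.0005 -0.0008  0.0757]
[ 0.07 -0.09 -0.03]
```

View pics/i1side.png

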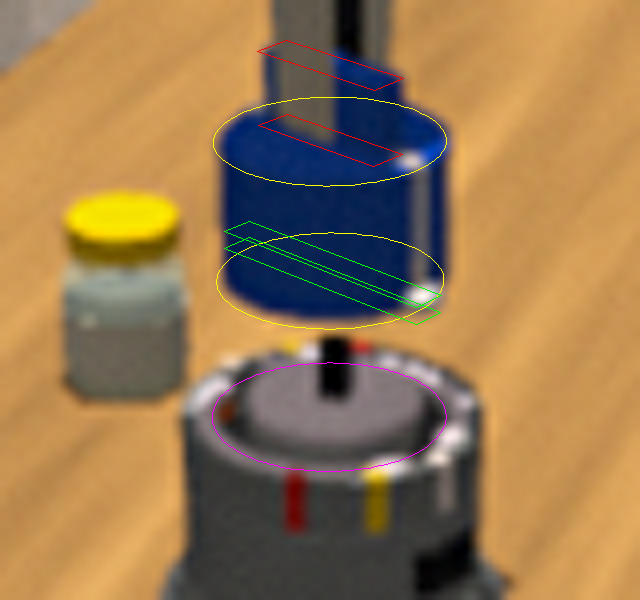

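View pics/i1top.png

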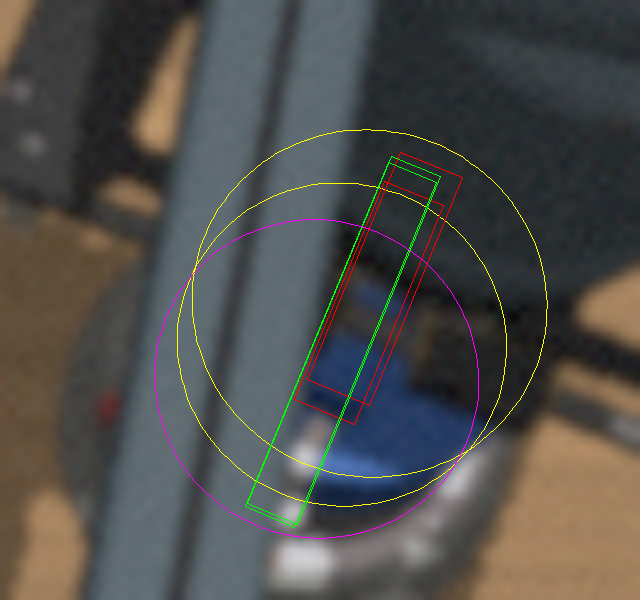

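```bash
python3 -m crank '[0,0,0,-0.001,-0.001,0.03,0,0,0,0,-0.001,-0.001,0.05,0,0,0,0,-0.001,-0.001,0.055,0,0,0,0,-0.001,-0.001,0.055,0,0,0,0,-0.001,-0.001,0.055,0]'; python3 -c "
from ins import *
go('i2')"
```

```text
t: 12.7
ee_pos: [0.5423, -0.0018, 0.1666]
tcp_rot: [-3.14, 0.0, -1.972]
contact_force: [-0.7, 0.6, -1.2]
opening: 0.169
t 12.7 pos [ 0.5423 -0.0018  0.1666] rot [-3.1401e+00  3.0000e-04 -1.9718e+00] F [-0.7  0.6 -1.2] open 15.8 q [-0.21  0.28  1.63 -0.    1.22  1.76]
turn [-0.0015  0.0003 -0.001 ] shift [0.0006 0.0023 0.0236]
[ 0.02  0.03 -0.01]
```

View pics/i2side.png

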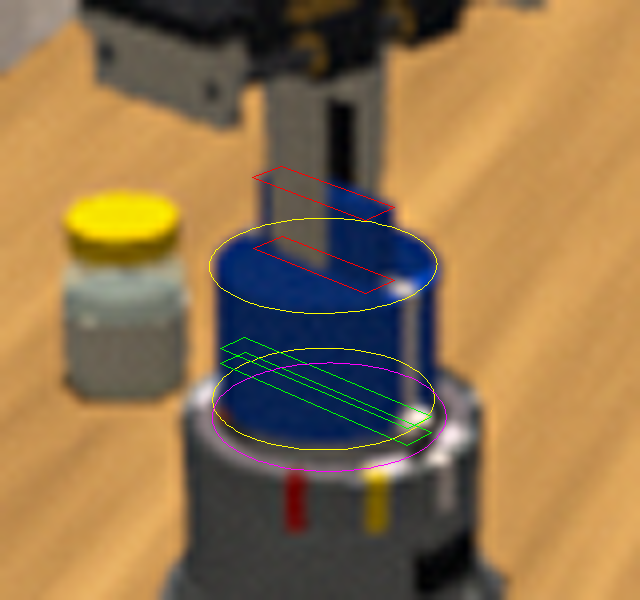

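View pics/i2top.png

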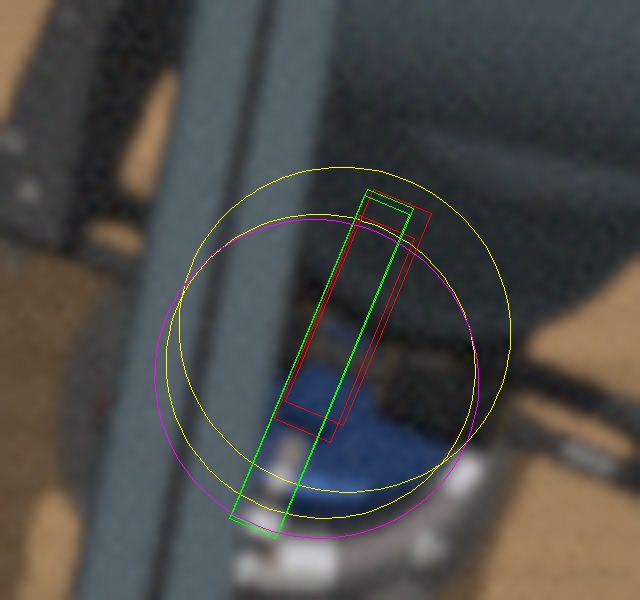

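```bash
python3 -m crank '[0,0,0,0.0005,0.0015,0.002,0,0,0,0,0.0005,0.0015,0.004,0,0,0,0,0.0005,0.0015,0.006,0,0,0,0,0.0005,0.0015,0.006,0]'; python3 -c "
from ins import *
go('')"
```

```text
t: 13.2
ee_pos: [0.5399, -0.0009, 0.1593]
tcp_rot: [3.141, -0.0, -1.971]
contact_force: [-0.1, -0.3, -1.2]
opening: 0.169
t 13.2 pos [ 0.5399 -0.0009  0.1593] rot [ 3.1410e+00 -1.0000e-04 -1.9709e+00] F [-0.1 -0.3 -1.2] open 15.7 q [-0.21  0.29  1.65 -0.    1.21  1.76]
turn [ 0.0006 -0.0001 -0.0001] shift [ 0.0005 -0.0003  0.0163]
[ 0.09 -0.01 -0.04]
```

```bash
python3 -m crank '[0,0,0,0.0003,-0.0008,0.001,0,0,0,0,0.0003,-0.0008,0.002,0,0,0,0,0.0003,-0.0008,0.003,0,0,0,0,0.0003,-0.0008,0.003,0]'; python3 -c "
from ins import *
go('')"
```

```text
t: 13.6
ee_pos: [0.5407, -0.0015, 0.1564]
tcp_rot: [3.141, -0.0, -1.971]
contact_force: [0.4, -0.5, -0.9]
opening: 0.165
t 13.6 pos [ 0.5407 -0.0015  0.1564] rot [ 3.1412 -0.     -1.9711] F [ 0.4 -0.5 -0.9] open 15.4 q [-0.21  0.29  1.65  0.    1.2   1.76]
turn [ 0.0004 -0.     -0.0003] shift [0.0002 0.0006 0.0134]
[0.06 0.04 0.03]
```

```bash
python3 -m crank '[0,0,0,0,0,0.002,0,0,0,0,0,0,0.004,0,0,0,0,0,0,0.006,0,0,0,0,0,0,0.008,0,0,0,0,0,0,0.008,0]'; python3 -c "
from ins import *
go('')"
```

```text
t: 14.1
ee_pos: [0.5405, -0.0015, 0.1483]
tcp_rot: [3.141, -0.0, -1.971]
contact_force: [1.0, 0.1, -1.7]
opening: 0.169
t 14.1 pos [ 0.5405 -0.0015  0.1483] rot [ 3.1409e+00 -1.0000e-04 -1.9710e+00] F [ 1.   0.1 -1.7] open 15.7 q [-0.21  0.3   1.66  0.    1.18  1.76]
turn [ 0.0007 -0.0001 -0.0002] shift [0.0002 0.0005 0.0053]
[ 0.13 -0.02  0.  ]
```

```bash
python3 -m crank '[0,0,0,0,0,0.002,0,0,0,0,0,0,0.004,0,0,0,0,0,0,0.005,0,0,0,0,0,0,0.006,0,0,0,0,0,0,0.006,0]'; python3 -c "
from ins import *
go('i3')"
```

```text
t: 14.6
ee_pos: [0.5407, -0.0015, 0.1432]
tcp_rot: [-3.141, 0.0, -1.971]
contact_force: [-1.7, 0.9, 3.3]
opening: 0.165
t 14.6 pos [ 0.5407 -0.0015  0.1432] rot [-3.1414  0.     -1.9709] F [-1.7  0.9  3.3] open 15.4 q [-0.21  0.3   1.67 -0.    1.17  1.76]
turn [-0.0002  0.     -0.0001] shift [0.0003 0.0006 0.0002]
[ 0.14  0.39 -0.04]
```

View pics/i3side.png

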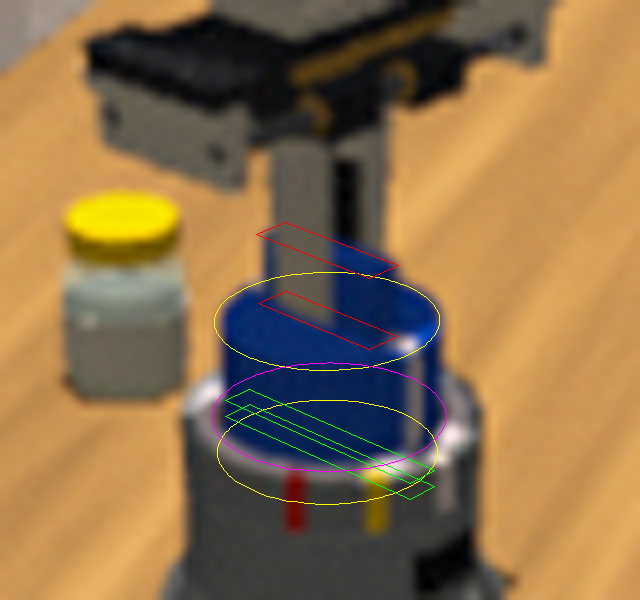

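```bash
python3 -m crank '[0,0,0.05,0,0,0,0,0,0,0.1,0,0,0,0,0,0,0.15,0,0,0,0,0,0,0.2,0,0,0,0,0,0,0.2,0,0,0,0]' 60; python3 -c "
from ins import *
go('')"; python3 -m crank '[0,0,0.05,0,0,0,0,0,0,0.1,0,0,0,0,0,0,0.15,0,0,0,0,0,0,0.2,0,0,0,0,0,0,0.2,0,0,0,0]'; python3 -c "
from ins import *
go('i4')"
```

```text
t: 15.2
ee_pos: [0.5413, -0.0017, 0.1432]
tcp_rot: [-3.14, 0.0, -2.171]
contact_force: [-1.4, 0.8, 4.6]
opening: 0.17
t 15.2 pos [ 0.5413 -0.0017  0.1432] rot [-3.1403e+00  4.0000e-04 -2.1713e+00] F [-1.4  0.8  4.6] open 15.8 q [-0.21  0.31  1.67 -0.    1.17  1.96]
turn [-0.0013  0.0003 -0.2005] shift [0.0005 0.0011 0.0002]
[0.07 0.3  0.04]
t: 15.7
ee_pos: [0.5413, -0.0019, 0.1432]
tcp_rot: [-3.14, 0.0, -2.37]
contact_force: [-1.1, -2.1, 5.3]
opening: 0.169
t 15.7 pos [ 0.5413 -0.0019  0.1432] rot [-3.1402e+00  4.0000e-04 -2.3701e+00] F [-1.1 -2.1  5.3] open 15.7 q [-0.21  0.31  1.67 -0.    1.17  2.16]
turn [-1.500e-03  1.000e-04 -3.993e-01] shift [0.0006 0.0012 0.0002]
[-0.16  0.32  0.08]
```

View pics/i4side.png

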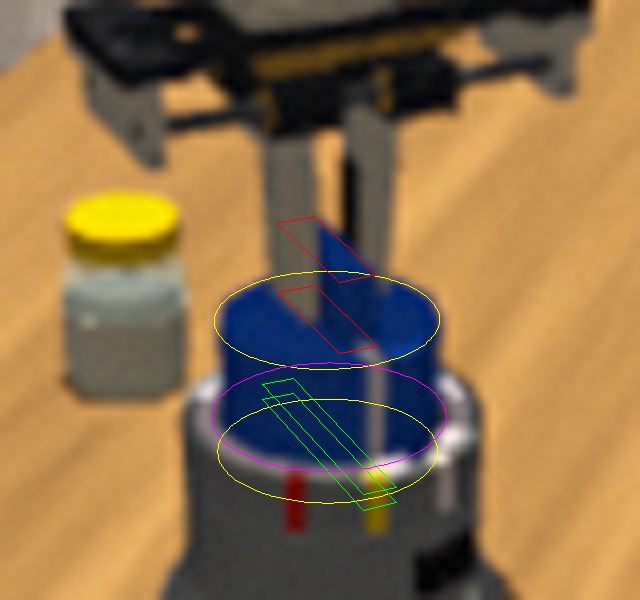

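View pics/i4top.png

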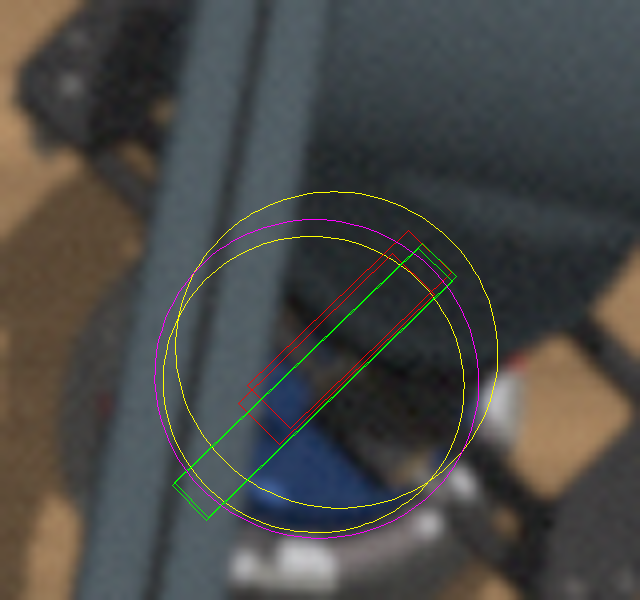

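```bash
python3 -m crank '[0,0,0.04,0,0,0,0,0,0,0.08,0,0,0,0,0,0,0.12,0,0,0,0,0,0,0.155,0,0,0,0,0,0,0.155,0,0,0,0,0,0,0.155,0,0,0,0]'
python3 - <<'E'
from ins import *
go('i5')
import pickle
s=snapshot("side");t=snapshot("top");save(s,"s6.png",(290,130,390,220),8);pickle.dump((t,s),open("p2.pkl","wb"))
# predict where stripe (r=.044,z=.058..) and yellow mark sit for hypotheses
for w in (-.90,-.93,-.96,-.99):
    a=w+np.pi; print(w,proj(s,[[.5407+.044*np.cos(a),-.0015+.044*np.sin(a),z] for z in (.082+.02,.082+.056)]).round(2).tolist())
for m in (-.38,-.40,-.42):
    for d,n in ((0,"white"),(.5236,"yel"),(1.047,"red")):
        a=m-d+np.pi; print(m,n,proj(s,[.5407+.06*np.cos(a),-.0015+.06*np.sin(a),.085]).round(2))
E
```

```text
t: 16.4
ee_pos: [0.5411, -0.002, 0.1432]
tcp_rot: [-3.14, 0.0, -2.524]
contact_force: [-1.2, -2.0, 5.3]
opening: 0.165
t 16.4 pos [ 0.5411 -0.002   0.1432] rot [-3.1403e+00  3.0000e-04 -2.5236e+00] F [-1.2 -2.   5.3] open 15.4 q [-0.21  0.31  1.67 -0.    1.17  2.31]
turn [-1.400e-03 -1.000e-04 -5.528e-01] shift [0.0006 0.0011 0.0002]
[-0.18  0.3   0.13]
-0.9 [[346.02, 195.6], [346.06, 185.14]]
-0.93 [[345.61, 195.66], [345.64, 185.2]]
-0.96 [[345.2, 195.71], [345.22, 185.25]]
-0.99 [[344.78, 195.76], [344.8, 185.3]]
-0.38 white [[355.98 200.17]]
-0.38 yel [[347.6  202.86]]
-0.38 red [[337.45 203.11]]
-0.4 white [[355.72 200.31]]
-0.4 yel [[347.22 202.92]]
-0.4 red [[337.07 203.07]]
-0.42 white [[355.46 200.45]]
-0.42 yel [[346.84 202.97]]
-0.42 red [[336.69 203.02]]
```

View pics/s6.png

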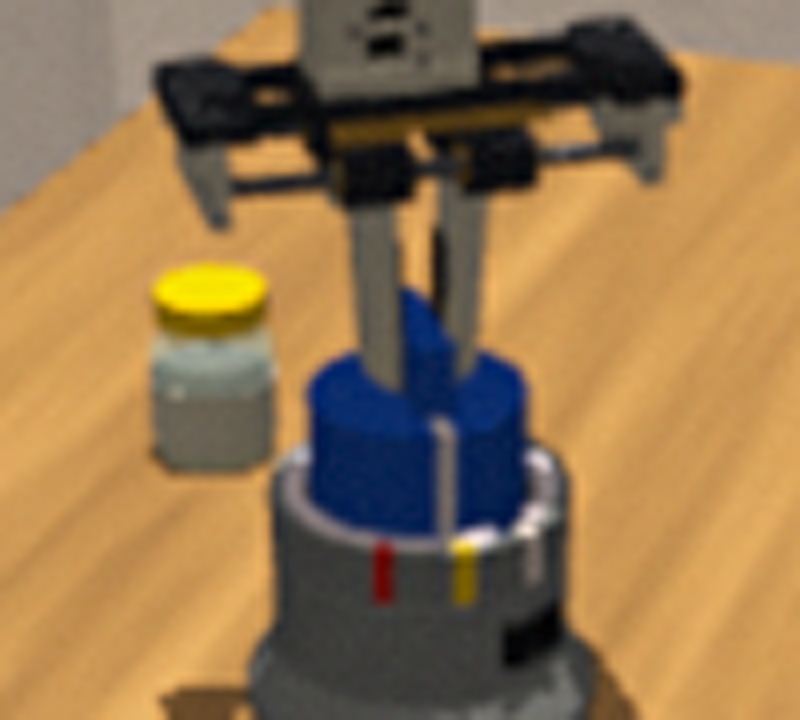

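Run:
```python
from h import *
import pickle; t,s=pickle.load(open("p2.pkl","rb"))
g=s["color"].astype(float)
h=cv2.cvtColor(s["color"],cv2.COLOR_RGB2HSV).astype(int)
def cen(m,b):
    k=np.zeros_like(m);k[b[1]:b[3],b[0]:b[2]]=m[b[1]:b[3],b[0]:b[2]];ys,xs=np.nonzero(k);return xs.mean().round(2),ys.mean().round(2),len(xs)
print("yel",cen((abs(h[...,0]-27)<8)&(h[...,1]>110),(344,196,352,207)),"red",cen(((h[...,0]<8)|(h[...,0]>172))&(h[...,1]>110),(333,196,343,207)))
# weighted stripe: low blue saturation inside skirt
for r in (185,187,189,191,193):
    row=g[r,341:351]; w=row[:,0]-30; w=np.clip(row[:,0]-np.sort(row[:,0])[:4].mean(),0,None); print(r,"stripe",((w*np.arange(341,351)).sum()/w.sum()).round(2), "skirt",np.nonzero((abs(h[r,:,0]-112)<14)&(h[r,:,1]>100))[0][[0,-1]])
x,y=.541,-.002
for z,r in ((.082+.045,.044),(.085,.06)):
    P=proj(s,circ(x,y,z,r)); print("z",z,"edges",P[:,0].min().round(2),P[:,0].max().round(2),"row",P[:,1].max().round(1))
# mill edges
for r in (203,206,209):
    row=g[r,318:366].mean(1); print(r,row.round(0).astype(int).tolist())
for w in (-.90,-.93,-.96,-.99):
    a=w+np.pi; print(w,proj(s,[x+.044*np.cos(a),y+.044*np.sin(a),.127]).round(2))
```

```text
yel (np.float64(347.56), np.float64(201.52), 27) red (np.float64(337.3), np.float64(201.22), 23)
185 stripe 345.49 skirt [329 573]
187 stripe 345.36 skirt [329 527]
189 stripe 345.27 skirt [329 489]
191 stripe 345.38 skirt [329 522]
193 stripe 345.38 skirt [330 512]
z 0.127 edges 327.6 355.62 row 188.6
z 0.085 edges 322.88 360.44 row 203.2
203 [161, 164, 167, 167, 162, 139, 88, 52, 51, 59, 61, 58, 55, 60, 56, 57, 58, 59, 54, 40, 41, 50, 58, 56, 58, 55, 59, 55, 64, 69, 71, 68, 52, 55, 52, 56, 54, 62, 68, 58, 55, 51, 78, 126, 150, 150, 147, 146]
206 [167, 165, 158, 154, 155, 138, 86, 54, 54, 57, 57, 57, 58, 57, 58, 60, 61, 62, 64, 64, 67, 62, 64, 63, 61, 63, 63, 62, 63, 65, 64, 60, 57, 60, 60, 61, 61, 59, 46, 31, 16, 17, 74, 133, 154, 147, 146, 147]
209 [157, 155, 153, 149, 125, 78, 52, 55, 55, 58, 55, 60, 59, 59, 61, 62, 61, 62, 60, 59, 63, 59, 60, 62, 63, 59, 58, 59, 59, 59, 64, 61, 60, 60, 46, 11, 7, 7, 8, 7, 4, 11, 40, 75, 107, 139, 149, 142]
-0.9 [[346.01 188.28]]
-0.93 [[345.6  188.34]]
-0.96 [[345.18 188.4 ]]
-0.99 [[344.76 188.44]]
```

```bash
python3 -m crank '[0,0,0,0,0,0,0,0,0,0,0,0,0,0,0,0,0,0,0,0,0]'
python3 - <<'E'
from h import *
rel(.541,-.002,.1432,-2.524); print(observe()["moment"].round(2)); print(close_job())
E
```

```text
t: 16.9
ee_pos: [0.5412, -0.0021, 0.1432]
tcp_rot: [-3.14, 0.0, -2.524]
contact_force: [-1.4, -2.1, 5.8]
opening: 0.167
t 16.9 pos [ 0.5412 -0.0021  0.1432] rot [-3.1403e+00  4.0000e-04 -2.5236e+00] F [-1.4 -2.1  5.8] open 15.5 q [-0.21  0.31  1.67 -0.    1.17  2.31]
turn [-0.0013  0.0004  0.0004] shift [ 0.0001  0.0001 -0.    ]
[-0.2   0.29  0.14]
the job is handed in; nothing more can be done
None
```

The job was handed in at about 17 s of the 61 s, with the arm still gripping the lid at the halfway mark.

- **Cover:** I picked the smallest of the three, about 70 mm across against about 88 mm for the other two. On the way down its spigot caught the bowl's edge once, at about 11 N. I shifted it about 2 mm and it dropped in. It seated at the expected height (within 0.1 mm), and both cameras showed it level after I let go.
- **Lid:** The lugs went down through the notches without touching. The lid stopped at its expected seated height of 82 mm.
- **Twist:** I turned the lid 0.553 rad clockwise. After the lug play that puts the drive ring at roughly 0.51 to 0.53 rad, against 0.524 for halfway and 0.87 for the lock.

**Last checks:** the hold was steady over the final 0.3 s, with about 6 N on the tool. The reaction torque was 0.13–0.14 Nm, against the 0.125 Nm expected halfway. The ring angle itself is inferred, not seen. The pose and side picture put the lid's turn at 0.55 to 0.57 rad, about 0.02 rad apart. The two cameras also differed by up to about 5 mm in y on the mill and lid. I worked around that with relative measurements and the contact forces.

I never moved towards the jar, the can or the scraper.

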